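Draw the bolts of a small safe door through the gated wheel

TASK

The dark grey door of a small safe lies on the bench, inside up, with its bolts thrown: check that the boltwork runs. With shut fingertips push the brass wheel round by its drive pin until its gate (the slot in the rim) faces the nose of the steel bolt bar, then push the bar by its red post through the gate until it stops and the bolts are fully drawn in. Only push and never grip or force anything, and leave the tools and lock parts lying on and around the door where they are.

Things in the scene. Friction and masses are not known exactly. Their poses are not given: they have to be found in the camera images.
- door: dark grey safe door, 200 x 320 mm, fixed inside up on two battens; inner face 30 mm above the bench. Origin on the bench under the plate's middle; own +y runs along the bolt bar towards the bolts, -y towards the brass wheel and the hinges, z up. In this frame the bar slides along x = 0 (towards the wheel = -y) and the wheel's axle is at y = -85 mm. Side walls 48 mm high at x = +-88 mm
- guide (a point): top centre of the first strap guide that holds the bar down, 55 mm above the bench (its screw heads 58 mm), at y = 7 mm in the door's frame; 46 mm wide across the bar, 14 mm along it. A second one like it stands 77 mm further towards the bolts
- wall (a point): top middle of the end wall through whose two holes the bolts pass: 60 mm above the bench, 4 mm thick, 180 mm long, at y = 155 mm in the door's frame
- wheel (a joint): turn of the brass wheel on its upright axle, rad, counter-clockwise from above positive: 0 or 6.283 = the gate faces the bar; at value a the gate lies a counter-clockwise of the door's own +y. Starts between 0.9 and 5.4, turns endlessly either way, stays where it is left (about 2 N at the pin turns it), and is locked while the bar is in the gate
- axle (a point): centre of the brass wheel's top face, 50 mm above the bench; wheel radius 45 mm, 12 mm thick, lying flat; a hexagon nut in its middle, 22 mm across, rises to 59 mm above the bench
- gate (a point): middle of the gate's mouth on the wheel's rim, 45 mm from the axle, on the top face. The gate is a slot 17 mm wide and 30 mm deep towards the axle, with a white mark on either side
- pin (a point): top centre of the steel drive pin: upright, 11 mm diameter, 28 mm tall above the wheel (top 78 mm above the bench), 33 mm from the axle, straight across the axle from the gate; the thing to push the wheel round by
- bar: steel bolt bar with cross-bar (134 mm), two round bolts and red post in one piece, 0.5 to 0.8 kg, sliding under two strap guides; origin under the tip of its nose, own +y from the nose to the bolts. 12 mm wide and thick; the nose tapers to 5 mm over its last 8 mm and so centres itself if the gate is within about 5 mm of line
- nose (a point): tip of the bar's nose, on its top face, 50 mm above the bench. At the start it stands 6 to 12 mm short of the wheel's rim (y = -34 to -28 mm in the door's frame); with the bolts fully drawn in it is 28 mm inside the gate (y = -68 mm), where the cross-bar stops against a guide
- post (a point): top centre of the red upright post in the middle of the cross-bar: 14 mm diameter, 36 mm tall above the bar (top 86 mm above the bench), 167 mm behind the nose; push it towards the wheel from its bolt side (2 to 6 N moves the bar)
- cylinder_1: pale grey lock cylinder, 34 mm across and 39 mm tall, standing loose on the door plate beside the bar; origin under its middle; not to be disturbed
- tweezers: steel tweezers, 120 mm long, lying loose on the door plate on the robot's side of the bar; not to be disturbed
- screwdriver_2: screwdriver with blue handle, 180 mm long, lying loose on the bench behind the door; not to be disturbed
- padlock_0: brass padlock, 71 x 45 x 19 mm, lying loose on the bench beyond the hinge end of the door; not to be disturbed
- pin_tin: round red-lidded tin, 64 mm across, 24 mm tall, standing loose on the bench to the left; not to be disturbed

How it is judged:
By the outcome, as a careful person would: the job done as asked, in the order asked, and still so for the second after the job is handed in, with the robot touching nothing.
It also fails if it takes over 51 s, if anything falls off the work surface, if the arm or the gripper's body presses on something with over 40 N, if the wrist force passes 120 N, or if a joint passes its speed limit or range.

ROBOT

A 6-joint arm with a two-finger parallel gripper is mounted at the origin on a cart in front of the work surface, level with it; the furniture and walls round the work are solid. World frame = base frame: x ahead of the robot, y to its left, z up, the work surface at z = 0. Lengths are in m, angles in rad, forces in N, time in s.
With the tool pointing down it reaches from about 0.25 to 0.775 m from the base axis. Payload 4 kg.
Tool frame: the origin (TCP) lies at the very end of the fingers, on their centre line; the grasp point (between the pads) lies 19 mm behind it (robot.tcp_to_grasp is the distance from the TCP to the grasp point, in m); z points along the fingers, y is the line along which they close (so a half turn about z gives the same grasp; the last joint's range is limited). The gripper opens to 94 mm and grips with 3 to 60 N. Pads are 16 mm wide; open, the fingers measure 119 mm over their backs; the gripper's body (75 mm by 177 mm) begins 78 mm behind the grasp point.
Start: joints at [-0.103, 0.087, 1.371, -0, 1.684, -0.103], TCP at [0.55, -0, 0.206] pointing down, gripper open.
Joint ranges: [-3.1, 3.1], [-0.76, 2.03], [0.27, 2.55], [-1.08, 4.22], [0.17, 2.65], [-2.57, 2.57]. Speed limits (rad/s): [2.79, 2.79, 3.14, 3.14, 3.14, 3.14].

INTERFACE

Orientations are given as [roll, pitch, yaw] about the fixed x, y, z axes, in that order (R = Rz(yaw) Ry(pitch) Rx(roll)).
In Python, from bench import robot, vision, job gives the robot as it stands (robot), with the cameras (vision) and the job (job).
- The arm moves only by the tool advance, called after "Call:" in YAML: its name, and indented under it one key for each argument. Schema: {"type":"object","properties":{"ticks":{"type":"array","items":{"type":"array","items":{"type":"number"},"minItems":5,"maxItems":5},"minItems":1,"maxItems":20},"only":{"type":"string"},"quiet":{"type":"boolean"},"lines":{"type":"string"}},"required":["ticks"],"additionalProperties":false}. ticks is a list of rows, 1 to 20 of them, each of 5 numbers: the finger opening in m, then dx, dy, dz in a scale on which 1.0 is 0.3 m, then a turn about the tool's z in a scale on which 1.0 is 2 rad; each row shifts and turns the commanded pose from where the row before left it, along the tool's axes as they then stand; what a row does not reach is not made up. A row lasts 1/12 s, in which the tool goes at most 0.0417 m and 0.125 rad, less where a joint would pass 70% of its speed; a pose out of reach is approached as far as the arm can. The fingers move at their own pace and stop on an object; the grip force is fixed at half the most. Time passes only in rows, so rows that do not move let the fingers close. The tool returns the time, the measured TCP pose, the force, the opening and the grip force at its end. only (a regular expression) keeps the lines of the reply that match it, lines (a string "A,B") keeps lines A to B, and quiet returns only ok. A shift or turn number past 1, either way, is cut back to 1. Input that does not fit is refused with a message, and nothing moves.
- robot.get_obs(): the state, without advancing time (a new reading comes with each control period).
- vision.snapshot(name): name is "scene" or "side" or "wrist"; returns a dict with "color" (420x560x3 uint8, blue, green, red), "fx", "fy", "cx", "cy" (pixels), "k1" (the pictures are not rectified: a ray, as slopes to the right and down, at radius r is drawn at 1 + k1 r^2 times it, then the intrinsics apply), "extrinsics" (4x4, takes a point from world to camera coordinates). Camera axes: x right, y down, z forward; pixel columns grow to the right and rows downward; lengths in m; the calibration is good to about 2 mm. A picture is of the moment at which its call begins. There is no depth.
- job.close_job(): hands the job in; it is judged then, once.
The state is a dict: "time": time; "joint_positions": joint angles; "qvel": joint speeds; "joint_torque": joint torques, N m; "tool_pos": TCP position; "ee_rot": TCP orientation; "wrist_force": force on the tool from outside, world axes, zero at the start; "wrist_torque": the same for the moment, N m; "width": finger opening in m; "finger_force": force on a finger pad.
Only numpy, scipy, OpenCV 4.12 (cv2) and the standard library are available. Lean on these libraries where they do the work, as an engineer would, in place of code of your own. Each camera call takes 0.05 s, during which the arm holds its last target. There are 200 camera calls.

## Working session

There is one attempt and no reset: what is moved stays moved. The work goes in short steps, Python scripts to look and compute and a tool call to move; the robot and the scene stay as the last step left them, time stands still between calls to the robot, and variables do not carry over. Pictures are saved under pics/ and viewed, at most 13 in all, crops included, and the job is handed in when it is done.

```bash
ls; mkdir -p pics
```

Create h.py:
```python
import numpy as np, cv2
from bench import robot, vision, job
def snap(n,f=None):
    s=vision.snapshot(n)
    if f: cv2.imwrite('pics/'+f,s['color'])
    return s
def proj(s,P):
    P=np.atleast_2d(P); E=s['extrinsics']; c=P@E[:3,:3].T+E[:3,3]
    q=c[:,:2]/c[:,2:]; r2=(q**2).sum(1,keepdims=True); q=q*(1+s['k1']*r2)
    return q*[s['fx'],s['fy']]+[s['cx'],s['cy']]
def ray(s,uv):
    d=(np.array(uv,float)-[s['cx'],s['cy']])/[s['fx'],s['fy']]; q=d.copy()
    for _ in range(30): q=d/(1+s['k1']*(q@q))
    E=s['extrinsics']; R=E[:3,:3]; return -R.T@E[:3,3], R.T@np.r_[q,1]
def onz(s,uv,z):
    o,d=ray(s,uv); return o+d*(z-o[2])/d[2]
def tri(s1,u1,s2,u2):
    o1,d1=ray(s1,u1);o2,d2=ray(s2,u2)
    t=np.linalg.lstsq(np.c_[d1,-d2],o2-o1,rcond=None)[0]
    a,b=o1+d1*t[0],o2+d2*t[1]; return (a+b)/2,np.linalg.norm(a-b)
```

Run:
```python
from h import *
for n in ['scene','side','wrist']:
    s=snap(n,n+'0.png'); E=s['extrinsics']; print(n,s['fx'],s['k1'],-E[:3,:3].T@E[:3,3],E[2,:3])
```

```text
bench.py
pics
scene 544.4127584753892 0.019892227961816212 [-0.09873999  1.00996921  0.62672236] [ 0.5353189  -0.72928293 -0.42612214]
side 400.1714102062599 0.029878065944699023 [ 0.52876001 -0.67937756  0.78936848] [ 0.05076152  0.72337073 -0.68859135]
wrist 305.8478036716905 -0.0520156600082828 [0.55026153 0.07065549 0.38361004] [-0.00270677 -0.2446027  -0.96961961]
```

View pics/scene0.png

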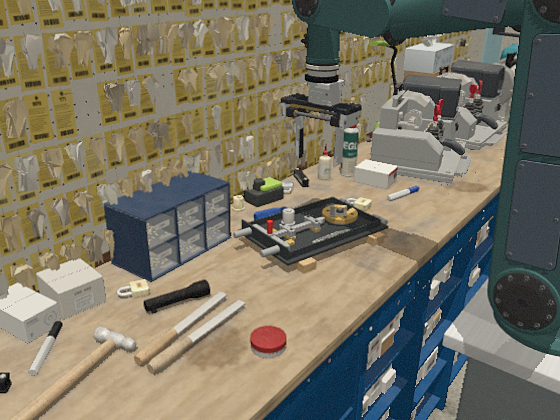

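View pics/side0.png

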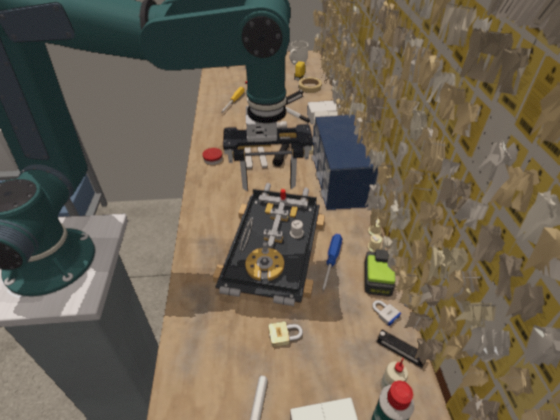

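View pics/wrist0.png

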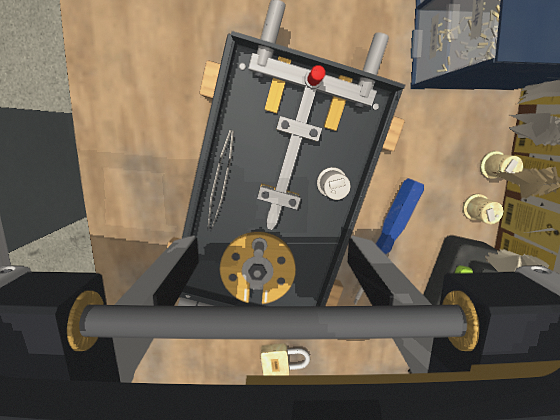

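The wrist view shows the door: red post (317,74), nose (272,226), wheel nut (257,271). The pin appears to be near (258,243), with white marks near (255,297), so the gate faces away from the bar. I'll enlarge the side and wrist views to check.

Run:
```python
from h import *
w=cv2.imread('pics/wrist0.png')[215:315,200:320]; s=cv2.imread('pics/side0.png')[180:300,215:335]
cv2.imwrite('pics/c0.png',np.hstack([cv2.resize(w,(400,333),interpolation=2)[:333],cv2.resize(s,(400,400),interpolation=2)[67:]]))
```

```text
(no output)
```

View pics/c0.png

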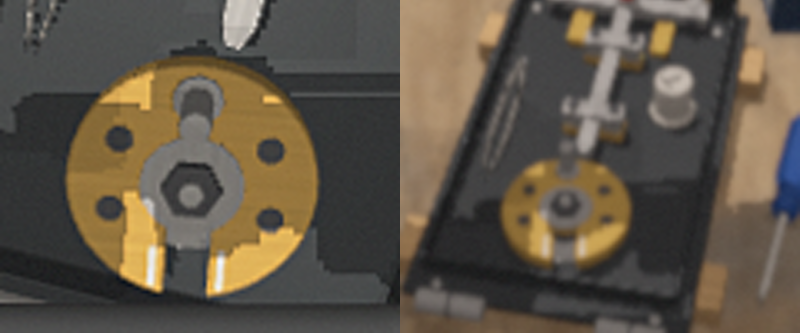

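Left crop: nut (191,188), gate mouth (185,283), pin with top about (195,122). Right crop: nut (566,204), pin top about (566,143). The gate is almost exactly opposite the bar (a≈π). Next I measure by triangulation.

Create m.py:
```python
from h import *
w=snap('wrist');s=snap('side')
def red(i,box):
    h=cv2.cvtColor(i['color'],cv2.COLOR_BGR2HSV); m=((h[...,0]<8)|(h[...,0]>172))&(h[...,1]>150)&(h[...,2]>70)
    k=np.zeros_like(m);k[box[0]:box[1],box[2]:box[3]]=1; v,u=np.nonzero(m&k)
    return u.min(),u.max(),v.min(),v.max(),len(u)
print('red',red(w,(50,100,295,340)),red(s,(180,215,270,295)))
def brass(i,box):
    h=cv2.cvtColor(i['color'],cv2.COLOR_BGR2HSV); m=cv2.inRange(h,(12,90,60),(30,255,255)); k=np.zeros_like(m);k[box[0]:box[1],box[2]:box[3]]=255
    c=max(cv2.findContours(m&k,0,2)[0],key=cv2.contourArea); return cv2.fitEllipse(cv2.convexHull(c))
ew,es=brass(w,(225,312,210,305)),brass(s,(225,290,235,295)); print(ew,es)
print('wheel on .05',onz(w,ew[0],.05),onz(s,es[0],.05))
wc=lambda x,y:(200+x/(400/120),215+y/3.33); sc=lambda x,y:(215+(x-400)/3.333,180+(y+67)/3.333)
print('nut',tri(w,wc(191,188),s,sc(566,204)))
print('pin',tri(w,wc(195,125),s,sc(566,143)))
print('pin onz .078',onz(w,wc(195,125),.078),onz(s,sc(566,143),.078))
print('gate',onz(w,wc(185,283),.05), onz(s,sc(564,265),.05))
print('nose',onz(w,(271.5,228),.05))
print('guide1',onz(w,(279.5,196.5),.055),'guide2',onz(w,(299.5,128),.055))
print('post z.086 ',onz(w,(317,73),.086), tri(w,(317,72),s,(283,193)))
print(robot.get_obs()['ee_rot'],robot.get_obs()['tool_pos'])
```

```bash
python3 m.py
```

Run:
```python
import sys; sys.path.insert(0,'.')
from h import *
w=cv2.imread('pics/wrist0.png')[40:140,220:420]; s=cv2.imread('pics/side0.png')[180:240,240:340]
cv2.imwrite('pics/c1.png',np.vstack([cv2.resize(w,(600,300),interpolation=2),cv2.resize(s,(600,360),interpolation=2)[:300]]))
```

```text
red (np.int64(308), np.int64(324), np.int64(65), np.int64(85), 253) (np.int64(280), np.int64(285), np.int64(189), np.int64(198), 45)
((257.1845397949219, 267.6402282714844), (72.6586685180664, 75.62203979492188), 89.69718170166016) ((264.43170166015625, 263.8105773925781), (34.35940933227539, 39.75665283203125), 84.45159149169922)
wheel on .05 [ 0.53108848 -0.08355811  0.05      ] [ 0.53155356 -0.09158719  0.05      ]
nut (array([ 0.53204698, -0.08690294,  0.0533669 ]), np.float64(0.0013890002191526026))
pin (array([ 0.53473618, -0.05273901,  0.07885502]), np.float64(0.0007033699482692153))
pin onz .078 [ 0.53433989 -0.05307302  0.078     ] [ 0.53509479 -0.05201181  0.078     ]
gate [ 0.52844117 -0.12654817  0.05      ] [ 0.52904126 -0.13641291  0.05      ]
nose [ 0.54809017 -0.03438861  0.05      ]
guide1 [0.55692984 0.00333111 0.055     ] guide2 [0.57740607 0.07618262 0.055     ]
post z.086  [0.58993074 0.12460827 0.086     ] (array([0.59200273, 0.12796704, 0.07255526]), np.float64(0.0006097108104466084))
[-3.14056372e+00 -9.31597276e-05  1.57079773e+00] [5.49756482e-01 1.58989465e-05 2.04908995e-01]
```

View pics/c1.png

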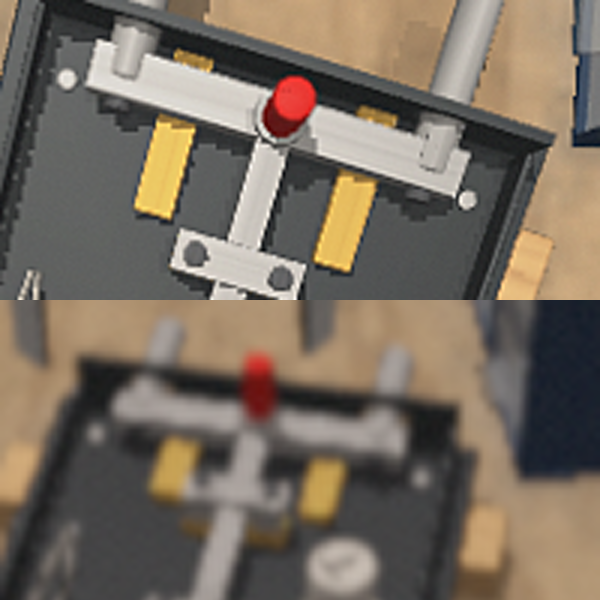

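Post top in wrist (318.7,71.7), side (283,190). The numbers agree: guides 76 mm apart (77), nose to post 165 (167), pin about 33 mm from the axle at height 79 mm. So the door yaw ≈ -15°, axle ≈ (0.532,-0.086), and gate a ≈ 3.33. I'll push counter-clockwise, turning the tool along with the wheel. First comes the approach above the pin's +x side.

Units first: shifts go in shares of 0.3 m and turns go in shares of 2 rad. So 0.035 m / 0.3 = 0.1167, 0.03 m / 0.3 = 0.1, 0.117 rad / 2 = 0.0585.

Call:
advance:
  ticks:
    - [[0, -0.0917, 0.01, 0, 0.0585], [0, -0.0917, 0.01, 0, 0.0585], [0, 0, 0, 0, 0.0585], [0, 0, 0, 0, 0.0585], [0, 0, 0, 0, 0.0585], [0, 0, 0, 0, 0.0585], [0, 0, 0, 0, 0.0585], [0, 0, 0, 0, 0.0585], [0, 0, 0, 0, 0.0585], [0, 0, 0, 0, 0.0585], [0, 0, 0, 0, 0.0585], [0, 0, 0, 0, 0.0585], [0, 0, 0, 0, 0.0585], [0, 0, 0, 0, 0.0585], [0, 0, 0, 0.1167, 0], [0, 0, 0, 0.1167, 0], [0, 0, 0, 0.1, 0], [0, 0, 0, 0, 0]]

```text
refused: ticks[0]: the value is too long (schema: maxItems 5). Nothing was moved.
```

Refused on format, not on reach. It needs a list of rows, each a list of 5 numbers.

Call:
advance:
  ticks:
    - [0, -0.0917, 0.01, 0, 0.0585]
    - [0, -0.0917, 0.01, 0, 0.0585]
    - [0, 0, 0, 0, 0.0585]
    - [0, 0, 0, 0, 0.0585]
    - [0, 0, 0, 0, 0.0585]
    - [0, 0, 0, 0, 0.0585]
    - [0, 0, 0, 0, 0.0585]
    - [0, 0, 0, 0, 0.0585]
    - [0, 0, 0, 0, 0.0585]
    - [0, 0, 0, 0, 0.0585]
    - [0, 0, 0, 0, 0.0585]
    - [0, 0, 0, 0, 0.0585]
    - [0, 0, 0, 0, 0.0585]
    - [0, 0, 0, 0, 0.0585]
    - [0, 0, 0, 0.1167, 0]
    - [0, 0, 0, 0.1167, 0]
    - [0, 0, 0, 0.1, 0]
    - [0, 0, 0, 0, 0]

```text
time: 1.75
tool_pos: [0.5477, -0.0542, 0.0977]
ee_rot: [-3.14, 0.015, -0.067]
wrist_force: [-1.0, 0.4, -1.6]
width: 0.0008
finger_force: 0.0
```

Run:
```python
from h import *
w=snap('wrist','w1.png');s=snap('side','s1.png')
o=robot.get_obs();print(o['tool_pos'],o['ee_rot'],o['width'],o['wrist_force'])
cv2.imwrite('pics/c2.png',np.hstack([cv2.resize(w['color'],(400,300)),cv2.resize(s['color'][170:300,200:340],(323,300),interpolation=2)]))
```

```text
[ 0.55199852 -0.05502191  0.10472514] [-3.14120260e+00  2.75345439e-03 -6.72471847e-02] 0.00035273155393617087 [0.78249187 0.45125187 1.0281952 ]
```

View pics/c2.png

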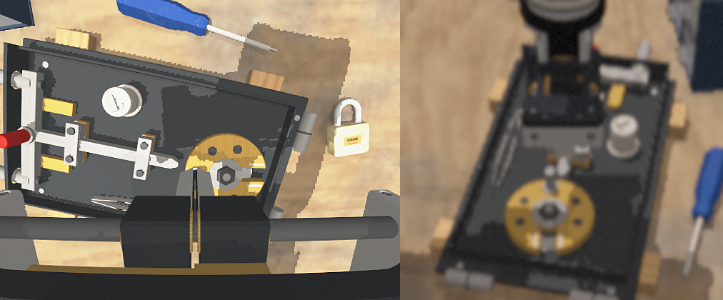

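Fingers are shut, beside the pin on its +x side (fingertip near (195,170) in the left half). The scene is undisturbed. Descend to z≈0.064.

Call:
advance:
  ticks:
    - [0, 0, 0, 0.0667, 0]
    - [0, 0, 0, 0.0667, 0]
    - [0, 0, 0, 0, 0]
    - [0, 0, 0, 0, 0]
    - [0, 0, 0, 0, 0]

```text
time: 2.27
tool_pos: [0.5546, -0.0555, 0.0684]
ee_rot: [3.141, -0.005, -0.067]
wrist_force: [0.3, 0.5, 0.4]
width: 0.0004
finger_force: 0.0
```

```bash
python3 -c "
from h import *
o=robot.get_obs();print(o['tool_pos'],o['ee_rot'],o['wrist_force'])
w=snap('wrist','w2.png');print(proj(w,[[.5345,-.053,.078],[.532,-.0862,.059],o['tool_pos']]))"
```

```text
[ 0.55460836 -0.05550352  0.06841032] [ 3.14101828 -0.00461324 -0.06717443] [0.26458539 0.5147943  0.36668636]
[[270.64160784 286.95550582]
 [320.24264623 273.59091028]
 [272.50238929 250.27023569]]
```

View pics/w2.png

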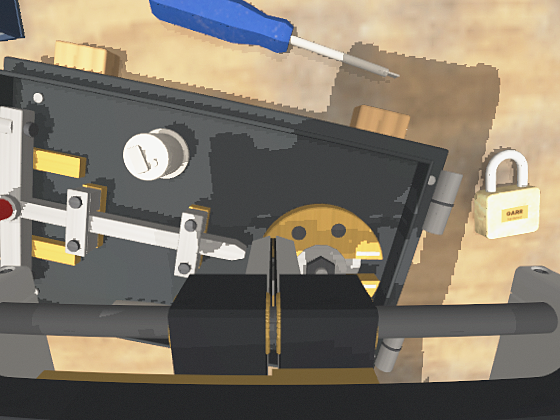

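The tip sits at (272,240) and the pin is hidden behind the finger, as predicted. Nothing touches yet. Now approach and push round the first part.

Scaled: -0.00337 m / 0.3 = -0.0112, -0.003 m / 0.3 = -0.01, -0.1 rad / 2 = -0.05.

Call:
advance:
  ticks:
    - [0, 0, 0, 0.0067, 0]
    - [0, -0.01, 0, 0, 0]
    - [0, -0.01, 0, 0, 0]
    - [0, -0.0112, -0.004, 0, -0.05]
    - [0, -0.0112, -0.004, 0, -0.05]
    - [0, -0.0112, -0.004, 0, -0.05]
    - [0, -0.0112, -0.004, 0, -0.05]
    - [0, -0.0112, -0.004, 0, -0.05]
    - [0, -0.0112, -0.004, 0, -0.05]
    - [0, -0.0112, -0.004, 0, -0.05]
    - [0, -0.0112, -0.004, 0, -0.05]
    - [0, -0.0112, -0.004, 0, -0.05]
    - [0, -0.0112, -0.004, 0, -0.05]
    - [0, 0, 0, 0, 0]
    - [0, 0, 0, 0, 0]
    - [0, 0, 0, 0, 0]

```text
time: 3.65
tool_pos: [0.5127, -0.056, 0.0639]
ee_rot: [3.141, -0.001, 0.931]
wrist_force: [1.2, 1.6, 1.4]
width: 0.0007
finger_force: 0.8
```

Run:
```python
from h import *
o=robot.get_obs();p=o['tool_pos'];y=o['ee_rot'][2];print(p,o['ee_rot'],o['wrist_force'])
A=np.array([.532,-.0862]);r=p[:2]-A; x=np.array([np.cos(y),np.sin(y)]);Y=np.array([np.sin(y),-np.cos(y)]); print('tool-frame rel',r@x,r@Y)
w=snap('wrist');s=snap('side')
q=proj(s,[.532,-.0862,.05])[0].astype(int);print(q)
cv2.imwrite('pics/c3.png',np.hstack([cv2.resize(w['color'],(400,300)),cv2.resize(s['color'][215:305,215:335],(400,300),interpolation=2)]))
```

```text
[ 0.51273956 -0.0560181   0.06389812] [ 3.14115060e+00 -6.93968460e-04  9.30772597e-01] [1.15201664 1.60606872 1.43827359]
tool-frame rel 0.012705733485347566 -0.03347351158259497
[264 261]
```

View pics/c3.png

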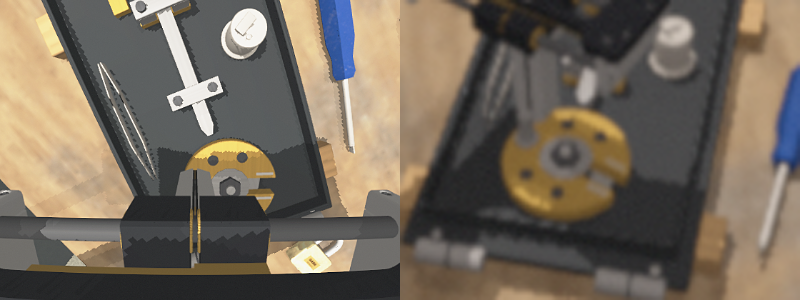

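The wheel turned about 1 rad (gate now at lower right in the side view, (610,190)), and the pin rides on the finger. Continue most of the remaining ~1.94 rad.

Scaled: -0.00337 m / 0.3 = -0.0112, -0.00119 m / 0.3 = -0.004, -0.1 rad / 2 = -0.05.

Call:
advance:
  ticks:
    - [0, -0.0112, -0.004, 0, -0.05]
    - [0, -0.0112, -0.004, 0, -0.05]
    - [0, -0.0112, -0.004, 0, -0.05]
    - [0, -0.0112, -0.004, 0, -0.05]
    - [0, -0.0112, -0.004, 0, -0.05]
    - [0, -0.0112, -0.004, 0, -0.05]
    - [0, -0.0112, -0.004, 0, -0.05]
    - [0, -0.0112, -0.004, 0, -0.05]
    - [0, -0.0112, -0.004, 0, -0.05]
    - [0, -0.0112, -0.004, 0, -0.05]
    - [0, -0.0112, -0.004, 0, -0.05]
    - [0, -0.0112, -0.004, 0, -0.05]
    - [0, -0.0112, -0.004, 0, -0.05]
    - [0, -0.0112, -0.004, 0, -0.05]
    - [0, -0.0112, -0.004, 0, -0.05]
    - [0, -0.0112, -0.004, 0, -0.05]
    - [0, -0.0112, -0.004, 0, -0.05]
    - [0, 0, 0, 0, 0]
    - [0, 0, 0, 0, 0]
    - [0, 0, 0, 0, 0]

```text
time: 5.42
tool_pos: [0.5028, -0.1092, 0.0632]
ee_rot: [-3.141, -0.001, 2.63]
wrist_force: [0.2, 1.0, -0.4]
width: 0.0006
finger_force: 0.3
```

Run:
```python
from h import *
o=robot.get_obs();p=o['tool_pos'];y=o['ee_rot'][2];print(p,o['ee_rot'],o['wrist_force'])
A=np.array([.532,-.0862]);r=p[:2]-A; x=np.array([np.cos(y),np.sin(y)]);Y=np.array([np.sin(y),-np.cos(y)]); print('tool-frame rel',r@x,r@Y)
w=snap('wrist','w4.png');s=snap('side','s4.png')
cv2.imwrite('pics/c4.png',np.hstack([cv2.resize(w['color'],(400,300)),cv2.resize(s['color'][215:305,215:335],(400,300),interpolation=2)]))
```

```text
[ 0.50277663 -0.10917293  0.06317144] [-3.14105574e+00 -5.49001988e-04  2.63033790e+00] [ 0.18709198  1.03349717 -0.37568724]
tool-frame rel 0.014246603057062714 -0.034333581387650004
```

View pics/c4.png

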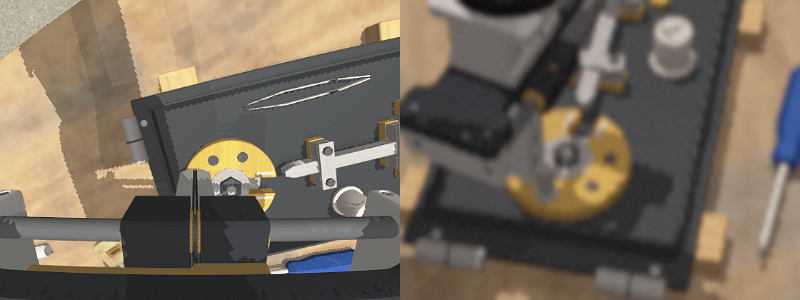

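The gate is about 0.24 rad short of line (white marks near (262,195) in the left half, nose at (290,170)). Push the last bit slowly, wait, then back straight off and rise.

Scaled: -0.035 m / 0.3 = -0.1167, 0.01 m / 0.3 = 0.0333, -0.06 rad / 2 = -0.03.

Call:
advance:
  ticks:
    - [0, -0.0068, -0.0025, 0, -0.03]
    - [0, -0.0068, -0.0025, 0, -0.03]
    - [0, -0.0068, -0.0025, 0, -0.03]
    - [0, -0.0068, -0.0025, 0, -0.03]
    - [0, 0, 0, 0, 0]
    - [0, 0, 0, 0, 0]
    - [0, 0, 0, 0, 0]
    - [0, 0.0333, 0, 0, 0]
    - [0, 0.0333, 0, 0, 0]
    - [0, 0, 0, 0, 0]
    - [0, 0, 0, -0.1167, 0]
    - [0, 0, 0, -0.1167, 0]
    - [0, 0, 0, -0.1167, 0]
    - [0, 0, 0, -0.1167, 0]

```text
time: 6.68
tool_pos: [0.4895, -0.1098, 0.2052]
ee_rot: [-3.141, 0.001, 2.872]
wrist_force: [1.8, 0.0, -0.2]
width: 0.0005
finger_force: 0.0
```

Call:
advance:
  ticks:
    - [0, -0.032, 0.134, 0, 0]
    - [0, -0.032, 0.134, 0, 0]
    - [0, -0.032, 0.134, 0, 0]
    - [0, 0, 0, 0, 0.0605]
    - [0, 0, 0, 0, 0.0605]
    - [0, 0, 0, 0, 0.0605]
    - [0, 0, 0, 0, 0.0605]
    - [0, 0, 0, 0, 0.0605]
    - [0, 0, 0, 0, 0.0605]
    - [0, 0, 0, 0, 0.0605]
    - [0, 0, 0, 0, 0.0605]
    - [0, 0, 0, 0, 0.0605]
    - [0, 0, 0, 0, 0.0605]
    - [0, 0, 0, 0, 0.0605]
    - [0, 0, 0, 0, 0.0605]
    - [0, 0, 0, 0, 0.0605]
    - [0, 0, 0, 0, 0]
    - [0, 0, 0, 0, 0]
    - [0, 0, 0, 0, 0]

```text
time: 8.27
tool_pos: [0.5497, -0.0012, 0.2036]
ee_rot: [3.141, -0.0, 1.302]
wrist_force: [0.1, -0.0, 0.4]
width: 0.0008
finger_force: 0.0
```

Run:
```python
from h import *
w=snap('wrist','w5.png');s=snap('side','s5.png')
P=proj(w,[[.532,-.0862,.05],[.5438,-.0425,.05]]);print(P)
c=P[0].astype(int)-[60,65]; print(c)
cv2.imwrite('pics/c5.png',np.hstack([cv2.resize(w['color'][c[1]:c[1]+120,c[0]:c[0]+120],(500,500),interpolation=2),cv2.resize(s['color'][225:295,225:295],(300,300),interpolation=2)[:,:].repeat(1,0) if 0 else cv2.copyMakeBorder(cv2.resize(s['color'][225:295,225:295],(300,300),interpolation=2),0,200,0,0,0)]))
```

```text
[[277.12411935 270.34151113]
 [277.07560107 234.02392314]]
[217 205]
```

View pics/c5.png

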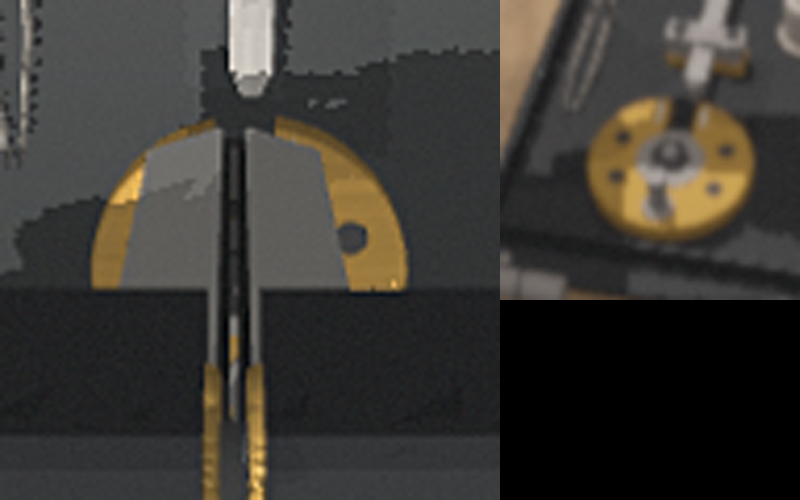

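Gate mid (246,123) against nose tip (250,93) is about 1 mm off line, well within 5 mm. The pin is straight opposite in the side view and the bar has not moved. Now I check the blue cabinet's clearance and the post position.

Run:
```python
from h import *
w=snap('wrist','w6.png');s=snap('side','s6.png');c=snap('scene')
def red(i,P,r):
    h=cv2.cvtColor(i['color'],cv2.COLOR_BGR2HSV); m=((h[...,0]<8)|(h[...,0]>172))&(h[...,1]>150)&(h[...,2]>70)
    q=proj(i,P)[0]; v,u=np.nonzero(m); k=np.hypot(u-q[0],v-q[1])<r; u,v=u[k],v[k]; return (u.min(),u.max(),v.min(),v.max(),len(u)) if len(u) else q
for i in (w,s,c): print(red(i,[.5917,.1264,.075],25), proj(i,[[.5917,.1264,.086],[.5917,.1264,.05]]).round(1).tolist())
for n,i in (('side',s),('scene',c)):
    h=cv2.cvtColor(i['color'],cv2.COLOR_BGR2HSV); m=cv2.inRange(h,(105,70,20),(125,255,140)); 
    if n=='scene': m[:,240:]=0
    else: m[:,:290]=0
    cc=max(cv2.findContours(m,0,2)[0],key=cv2.contourArea); print(n,cv2.boundingRect(cc)); pts=cv2.approxPolyDP(cc,6,True)[:,0]
    for p in pts: print(p, onz(i,p,0)[:2].round(3), onz(i,p,.15)[:2].round(3))
```

```text
(np.int64(272), np.int64(286), np.int64(56), np.int64(76), 251) [[279.6, 61.4], [278.8, 69.5]]
(np.int64(280), np.int64(285), np.int64(189), np.int64(199), 45) [[282.8, 189.6], [282.8, 199.6]]
(np.int64(267), np.int64(272), np.int64(220), np.int64(233), 77) [[268.3, 220.6], [268.1, 234.6]]
side (317, 116, 60, 93)
[352 116] [0.891 0.623] [0.822 0.376]
[317 118] [0.758 0.62 ] [0.715 0.373]
[332 169] [0.763 0.312] [0.718 0.124]
[328 208] [0.722 0.135] [ 0.685 -0.02 ]
[363 206] [0.823 0.136] [ 0.767 -0.019]
[374 182] [0.88  0.238] [0.813 0.064]
scene (116, 172, 113, 70)
[228 182] [ 0.968 -0.152] [0.713 0.126]
[188 172] [ 1.126 -0.135] [0.833 0.139]
[168 187] [ 1.08  -0.007] [0.798 0.236]
[157 183] [ 1.13  -0.008] [0.836 0.235]
[148 194] [1.084 0.066] [0.801 0.292]
[118 198] [1.127 0.139] [0.834 0.347]
[116 206] [1.086 0.178] [0.803 0.377]
[145 219] [0.96  0.183] [0.707 0.381]
[174 208] [0.953 0.087] [0.701 0.308]
[177 237] [0.819 0.201] [0.599 0.395]
[168 241] [0.821 0.23 ] [0.601 0.416]
[177 238] [0.815 0.205] [0.596 0.398]
[176 205] [0.964 0.069] [0.709 0.294]
[202 196] [ 0.953 -0.022] [0.701 0.225]
[204 207] [0.894 0.03 ] [0.656 0.264]
[203 194] [ 0.961 -0.035] [0.707 0.215]
```

Post confirmed at (0.592,0.126) in three views (projections within 1 px). The cabinet starts at x≈0.715, so it is clear. Go behind the post and descend.

Scaled: 0.0398 m / 0.3 = 0.1327, 0.035 m / 0.3 = 0.1167.

Call:
advance:
  ticks:
    - [0, 0.1327, 0.0053, 0, 0]
    - [0, 0.1327, 0.0053, 0, 0]
    - [0, 0.1327, 0.0053, 0, 0]
    - [0, 0.1327, 0.0053, 0, 0]
    - [0, 0, 0, 0, 0]
    - [0, 0, 0, 0, 0]
    - [0, 0, 0, 0.1167, 0]
    - [0, 0, 0, 0.1167, 0]
    - [0, 0, 0, 0.1167, 0]
    - [0, 0, 0, 0, 0]
    - [0, 0, 0, 0, 0]

```text
time: 9.43
tool_pos: [0.5967, 0.1489, 0.0964]
ee_rot: [-3.137, 0.003, 1.298]
wrist_force: [0.4, 0.2, 1.6]
width: 0.0004
finger_force: 0.0
```

Run:
```python
from h import *
o=robot.get_obs();p=o['tool_pos'];y=o['ee_rot'][2];r=np.array([.5917,.1264])-p[:2]
print(p,y,'post in tool frame',r@[np.cos(y),np.sin(y)],r@[np.sin(y),-np.cos(y)],o['wrist_force'])
```

```text
[0.59672664 0.1488622  0.09642325] 1.2984621507249243 post in tool frame -0.022986437040167382 0.0012005006375904745 [0.38400141 0.16294344 1.5643944 ]
```

Scaled: 0.015 m / 0.3 = 0.05, -0.003 m / 0.3 = -0.01.

Call:
advance:
  ticks:
    - [0, 0, 0.0033, 0.05, 0]
    - [0, 0, 0, 0.05, 0]
    - [0, 0, 0, 0, 0]
    - [0, 0, 0, 0, 0]
    - [0, -0.01, 0, 0, 0]
    - [0, -0.01, 0, 0, 0]
    - [0, -0.01, 0, 0, 0]
    - [0, -0.01, 0, 0, 0]
    - [0, -0.01, 0, 0, 0]
    - [0, -0.01, 0, 0, 0]
    - [0, -0.01, 0, 0, 0]
    - [0, 0, 0, 0, 0]
    - [0, 0, 0, 0, 0]

```text
time: 10.52
tool_pos: [0.5951, 0.1313, 0.0702]
ee_rot: [3.139, -0.004, 1.3]
wrist_force: [0.8, 5.3, 4.3]
width: 0.0002
finger_force: 2.6
```

Scaled: -0.003 m / 0.3 = -0.01.

Call:
advance:
  ticks:
    - [0, -0.01, 0, 0, 0]
    - [0, -0.01, 0, 0, 0]
    - [0, -0.01, 0, 0, 0]
    - [0, -0.01, 0, 0, 0]
    - [0, 0, 0, 0, 0]
    - [0, 0, 0, 0, 0]

```text
time: 11.02
tool_pos: [0.5919, 0.1198, 0.0702]
ee_rot: [3.139, -0.004, 1.3]
wrist_force: [1.1, 5.3, 3.2]
width: 0.0003
finger_force: 2.6
```

Force is a steady 5 N. The bar is about 21 mm along, so the nose is entering the gate. Continue.

Scaled: -0.003 m / 0.3 = -0.01.

Call:
advance:
  ticks:
    - [0, -0.01, 0, 0, 0]
    - [0, -0.01, 0, 0, 0]
    - [0, -0.01, 0, 0, 0]
    - [0, -0.01, 0, 0, 0]
    - [0, 0, 0, 0, 0]
    - [0, 0, 0, 0, 0]

```text
time: 11.52
tool_pos: [0.5887, 0.1082, 0.0702]
ee_rot: [3.139, -0.004, 1.3]
wrist_force: [0.7, 5.7, 4.6]
width: 0.0006
finger_force: 2.6
```

Scaled: -0.0015 m / 0.3 = -0.005.

Call:
advance:
  ticks:
    - [0, -0.005, 0, 0, 0]
    - [0, 0, 0, 0, 0]
    - [0, 0, 0, 0, 0]

```text
time: 11.77
tool_pos: [0.5884, 0.1072, 0.0702]
ee_rot: [3.139, -0.004, 1.3]
wrist_force: [1.3, 5.8, 4.3]
width: 0.0005
finger_force: 3.0
```

Call:
advance:
  ticks:
    - [0, -0.0033, 0, 0, 0]
    - [0, 0, 0, 0, 0]
    - [0, 0, 0, 0, 0]

```text
time: 12.02
tool_pos: [0.5883, 0.1066, 0.0703]
ee_rot: [3.139, -0.005, 1.301]
wrist_force: [1.5, 6.9, 3.4]
width: 0.0005
finger_force: 3.5
```

Scaled: -0.001 m / 0.3 = -0.0033.

Call:
advance:
  ticks:
    - [0, -0.0033, 0, 0, 0]
    - [0, 0, 0, 0, 0]
    - [0, 0, 0, 0, 0]
    - [0, 0, 0, 0, 0]

```text
time: 12.35
tool_pos: [0.5882, 0.1065, 0.0703]
ee_rot: [3.138, -0.007, 1.301]
wrist_force: [3.1, 8.6, 3.4]
width: 0.0003
finger_force: 4.4
```

Call:
advance:
  ticks:
    - [0, -0.0033, 0, 0, 0]
    - [0, 0, 0, 0, 0]
    - [0, 0, 0, 0, 0]
    - [0, 0, 0, 0, 0]

```text
time: 12.68
tool_pos: [0.5882, 0.1064, 0.0703]
ee_rot: [3.138, -0.008, 1.301]
wrist_force: [2.7, 9.7, 3.0]
width: 0.0007
finger_force: 5.3
```

It has stopped: force rises and the position holds. Total travel is about 35 mm, as expected. Back off, rise and verify.

Scaled: -0.04 m / 0.3 = -0.1333, -0.035 m / 0.3 = -0.1167.

Call:
advance:
  ticks:
    - [0, 0.0167, 0, 0, 0]
    - [0, 0.0167, 0, 0, 0]
    - [0, 0.0167, 0, 0, 0]
    - [0, 0, 0, 0, 0]
    - [0, 0, 0, -0.1167, 0]
    - [0, 0, 0, -0.1167, 0]
    - [0, 0, 0, -0.1167, 0]
    - [0, 0, 0, -0.0833, 0]
    - [0, -0.1333, 0, 0, 0]
    - [0, -0.1333, 0, 0, 0]
    - [0, -0.1333, 0, 0, 0]
    - [0, 0, 0, 0, 0]
    - [0, 0, 0, 0, 0]

```text
time: 13.77
tool_pos: [0.5575, -0.0009, 0.1983]
ee_rot: [-3.141, 0.001, 1.296]
wrist_force: [0.0, 0.5, 0.3]
width: 0.0001
finger_force: 0.0
```

Run:
```python
from h import *
w=snap('wrist','w7.png');s=snap('side','s7.png')
d=np.array([.26,.9656]); 
g=np.array([.5569,.0033])-7e-3*d   # door origin
P=[np.r_[g+d*y,z] for y,z in((-.068,.05),(.099,.086))]
print('expected nose/post',proj(w,P).round(1).tolist(),proj(s,P).round(1).tolist())
h=cv2.cvtColor(w['color'],cv2.COLOR_BGR2HSV); m=((h[...,0]<8)|(h[...,0]>172))&(h[...,1]>150)&(h[...,2]>70); m[150:]=0
v,u=np.nonzero(m); print('red',u.min(),u.max(),v.min(),v.max())
h=cv2.cvtColor(s['color'],cv2.COLOR_BGR2HSV); m=((h[...,0]<8)|(h[...,0]>172))&(h[...,1]>150)&(h[...,2]>70); m[:,:260]=0;m[:,300:]=0;m[:180]=0;m[240:]=0
v,u=np.nonzero(m); print('red side',u.min(),u.max(),v.min(),v.max(),len(u))
cv2.imwrite('pics/c7.png',np.hstack([cv2.resize(w['color'],(400,300)),cv2.resize(s['color'][180:300,215:335],(400,400),interpolation=2)[50:350]]))
```

```text
expected nose/post [[271.9, 259.9], [269.4, 104.9]] [[266.5, 256.2], [279.7, 198.5]]
red 263 277 99 114
red side 277 283 196 207 57
```

View pics/c7.png

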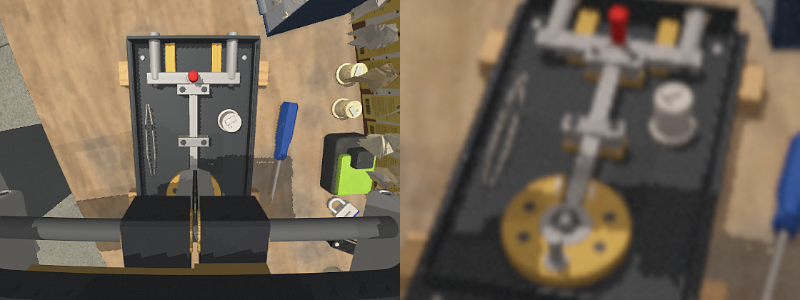

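The bar's nose is deep in the gate by the nut. The cross-bar sits against the second guide, the post is where the fully drawn position predicts (269,105), the bolts are inside, and nothing else has moved. Handing in.

```bash
python3 -c "
from bench import robot, vision, job
print(job.close_job())"
```

```text
the job is handed in; nothing more can be done
None
```

The boltwork runs: I turned the wheel until its gate faced the bar, then pushed the bar through to its stop with the bolts fully drawn in. The loose tools and lock parts look undisturbed in the final pictures, and the job is handed in at about 14 s.

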